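Sweep loose nuts into the desk tray

ROBOT

A 6-joint arm with a two-finger parallel gripper is mounted at the origin on the work surface. World frame = base frame: x ahead of the robot, y to its left, z up, the work surface at z = 0. Lengths are in m, angles in degrees, forces in N, time in s.
With the tool pointing down it reaches from about 0.275 to 0.725 m from the base axis. Payload 15.9 kg.
Tool frame: the origin (TCP) lies midway between the tips of the shut fingers; the grasp point (between the pads) lies 19 mm behind it; z points along the fingers, y is the direction in which the jaws open and shut (so a half turn about z gives the same grasp; the last joint's range is limited). The gripper opens to 85 mm and grips with 20 to 120 N. Pads are 22 mm wide; open, the fingers measure 114 mm over their backs; the gripper's body (76 mm by 85 mm) begins 54 mm behind the grasp point. The pads swing forward as they close: fully open they stand 13 mm farther back than shut.
Start: joints at [0, 12.198, -1.971, 75.831, 0, 90], TCP at [0.5, -0, 0.231] pointing down, gripper open.
Joint ranges: [-170.91, 170.91], [-42.67, 98.43], [-65.05, 77.54], [-120.47, 116.71], [-90, 82.35], [-180, 180]. Speed limits (degrees/s): [108.29, 108.29, 136.94, 147.25, 180, 180].

INTERFACE

Orientations are given as a 3x3 rotation matrix whose columns are the frame's x, y, z axes.
In Python, from workcell import telemetry, imaging, manip, finder gives the robot as it stands.
- The arm moves only by the tool apply_moves, never from a script. Its arguments are lists of equal length, an entry for each row: "fingers": the gripper command: -1 is fully open, 1 is shut, values between are in proportion; "offset": the shift along the tool's x, y, z in cm, a list of three; "turn": the turn about the tool's z in rad. A call has exactly 5 rows; each row shifts and turns the commanded pose from where the row before left it, along the tool's axes as they then stand; what a row does not reach is not made up. A row lasts 1/8 s, in which the tool goes at most 62.5 mm and 10.7 degrees, less where a joint would pass 70% of its speed; a pose out of reach is approached as far as the arm can. A call with a gripper value outside its range is refused whole. The fingers move at their own pace and stop on an object; "grip_force" is the grip in N (left out, the last holds). Time passes only in rows, so rows that do not move let the fingers close, or fill a call up. It gives the time, the measured TCP pose, the force and the opening at its end, in the units of the state.
- telemetry.observe(): the state, without advancing time (a new reading comes with each control period).
- imaging.capture(name): name is "scene" or "side" or "wrist"; returns the picture (480x640x3 uint8, red, green, blue); there is no depth.
- imaging.camera_params(name): a dict with "intrinsics" (3x3 intrinsics, pixels), "position" and "rotation" of the camera in the world; the wrist camera has in their place "hand_eye" (4x4, takes a point from camera to tool coordinates, whose origin is the TCP and whose axes are the flange's). Camera axes: x right, y down, z forward; pixel columns grow to the right and rows downward; lengths in m; the calibration is good to about 2 mm. A picture is of the moment at which its call begins: read the wrist's pose just before it. camera_params takes no time and is no camera call.
- manip.close_job(): hands the job in, once; it reports no verdict.
Trained networks look in the newest picture that a camera, given by its name, has taken for a name from the list of things; names that differ only in an ending like _2 or _b are one class to them, and where a whole thing is asked for, a point or a joint stands for the part that bears it (a point fixed in the world has none). Each returns a list of dicts, best first, with "confidence" (0 to 1); they miss things now and then, are a little off and sometimes report something else, mostly with a low value. They report only what shows in the picture. A call takes as long as a camera call. They do not tell look-alikes from the thing itself.
- finder.cut_out(camera, thing): "mask" (480x640 bool, what is visible of it) and "box" ([centre column, centre row, width, height] in pixels, round what is visible of it).
- finder.pinpoint(camera, thing): "point" ([column, row] in pixels: a listed point, or the origin of a listed thing).
The state is a dict: "t": time; "joint_positions": joint angles; "qd": joint speeds; "tau": joint torques, N m; "tcp_pos": TCP position; "tcp_rot": TCP orientation; "ft_force": force on the tool from outside, world axes, zero at the start; "wrist_torque": the same for the moment, N m; "gripper_width": finger opening in m.
Only numpy, scipy, OpenCV 4.12 (cv2) and the standard library are available. Lean on these libraries where they do the work, as an engineer would, in place of code of your own. Each camera call takes 0.05 s, during which the arm holds its last target.

TASK

Sweep the three loose steel nuts across the desk with your fingertips, through the open side of the blue collecting tray, until all three lie flat and wholly inside it. Only push them along the desk: do not pick up, carry or tip any nut. Leave the brass coupling, the test bracket and the yellow cap standing where they are.

Things in the scene. Friction and masses are not known exactly. Their poses are not given: they have to be found in the camera images.
- nut1: M24 steel hexagon nut lying flat: 36 mm across flats, 42 mm across corners, 19 mm high, 24 mm bore, about 110 g; slides with ordinary friction. Origin at the centre of its underside (on the desk at z = 0); z up. The three nuts are alike.
- nut2: M24 steel hexagon nut lying flat: 36 mm across flats, 42 mm across corners, 19 mm high, 24 mm bore, about 110 g; slides with ordinary friction. Origin at the centre of its underside (on the desk at z = 0); z up. The three nuts are alike.
- nut3: M24 steel hexagon nut lying flat: 36 mm across flats, 42 mm across corners, 19 mm high, 24 mm bore, about 110 g; slides with ordinary friction. Origin at the centre of its underside (on the desk at z = 0); z up. The three nuts are alike.
- tray: blue collecting tray fixed to the desk: three walls 25 mm high and 6 mm thick, the fourth side open; the grey floor is flush with the desk, with no sill, so things slide straight in. Inside 170 mm (its x) by 130 mm (its y). Origin at the centre of the inner floor; its +y points out through the open side, which lies at y = +65 mm, the back wall's inner face at y = -65 mm, the side walls' inner faces at x = -85 and +85 mm. z up.
- coupling: loose brass pipe coupling standing on end, 28 mm diameter, 45 mm high; leave it alone. Origin at the centre of its underside.
- bracket: loose grey perforated metal test bracket on a blue-grey mat (thin, flush with the desk), base 100 mm (its x) by 70 mm (its y), 68 mm high, a stud sticking up to 85 mm; leave it alone. Origin at the centre of its underside.
- cap: loose yellow plastic can cap, closed end up, 58 mm diameter, 32 mm high; leave it alone. Origin at the centre of its underside.
Mind the look-alikes: they are no part of the job. Leave any purple look-alike of the nut2 alone. What is shaped like the nut3 but orange is not meant.

How it is judged (in metres and radians):
At the end, for the whole second after the job is handed in: All three nuts lie flat (within 0.15 rad) and still on the tray floor, each nut's centre between the side walls and at least 18 mm inside the open side; the coupling, bracket and cap stand upright within 15 mm of where they began (x of nut1 in the frame of tray between -0.085 and 0.085 m and y of nut1 in the frame of tray between -0.065 and 0.047 m and height (world z) of each of nut1, nut2, nut3 below 0.006 m and angle between each of nut1, nut2, nut3's own z axis and vertical below 0.15 rad and linear speed of each of nut1, nut2, nut3 below 0.02 m/s and x of nut2 in the frame of tray between -0.085 and 0.085 m and y of nut2 in the frame of tray between -0.065 and 0.047 m and x of nut3 in the frame of tray between -0.085 and 0.085 m and y of nut3 in the frame of tray between -0.065 and 0.047 m and distance of each of coupling, bracket, cap from where it was at the start of the episode below 0.015 m and angle between each of coupling, bracket, cap's own z axis and vertical below 0.2 rad); the robot touches nothing.
It fails at once if a nut is lifted more than 12 mm off the desk, or tipped more than 0.6 rad (height (world z) of any of nut1, nut2, nut3 above 0.012 m or angle between any of nut1, nut2, nut3's own z axis and vertical above 0.6 rad).
It fails at once if the coupling, bracket or cap is shifted more than 15 mm or tilted more than 0.3 rad (distance of any of coupling, bracket, cap from where it was at the start of the episode above 0.015 m or angle between any of coupling, bracket, cap's own z axis and vertical above 0.3 rad).
It also fails if it takes over 61 s, if anything falls off the work surface, if the arm or the gripper's body presses on something with over 40 N, if the wrist force passes 120 N, or if a joint passes its speed limit or range.

## Working session

There is one attempt and no reset: what is moved stays moved. The work goes in short steps, Python scripts to look and compute and a tool call to move; the robot and the scene stay as the last step left them, time stands still between calls to the robot, and variables do not carry over. Pictures are saved under pics/ and viewed, and the job is handed in when it is done.

Besides the shell and the picture viewer there is one more tool, called after "Request:" in YAML: its name, and indented under it one key for each argument. apply_moves: Moves the arm, as the interface text tells. Its arguments: {"type":"object","properties":{"fingers":{"type":"array"},"offset":{"type":"array"},"turn":{"type":"array"},"grip_force":{"type":"number"}},"required":["fingers","offset","turn"]}

```bash
mkdir -p pics; ls; python3 - <<'E'
from workcell import telemetry, imaging
import cv2, numpy as np
s=telemetry.observe(); print(s['t'],s['tcp_pos'],s['tcp_rot'],s['gripper_width'],s['ft_force'])
for n in ("scene","side","wrist"):
    im=imaging.capture(n); cv2.imwrite(f'pics/{n}0.png',im[:,:,::-1])
    p=imaging.camera_params(n); print(n,{k:np.round(v,3).tolist() for k,v in p.items()})
E
```

```text
pics
0.0 [ 4.99648906e-01 -1.05653504e-05  2.30810906e-01] [[ 1.94947185e-05  9.99999330e-01 -1.15761525e-03]
 [ 1.00000000e+00 -1.94850524e-05  8.36126692e-06]
 [ 8.33870512e-06 -1.15761541e-03 -9.99999330e-01]] 0.08539399439899581 [ 0.18220342 -0.10755517  0.10845003]
scene {'intrinsics': [[464.882, 0.0, 316.257], [0.0, 464.882, 240.967], [0.0, 0.0, 1.0]], 'position': [1.116, 0.125, 0.539], 'rotation': [[-0.173, 0.657, -0.734], [0.985, 0.114, -0.13], [-0.002, -0.746, -0.666]]}
side {'intrinsics': [[469.53, 0.0, 318.946], [0.0, 469.53, 236.056], [0.0, 0.0, 1.0]], 'position': [0.114, 0.471, 0.659], 'rotation': [[-0.687, -0.509, 0.518], [-0.726, 0.477, -0.495], [0.005, -0.716, -0.698]]}
wrist {'intrinsics': [[369.813, 0.0, 324.24], [0.0, 369.813, 242.251], [0.0, 0.0, 1.0]], 'hand_eye': [[-0.0, -0.961, -0.276, 0.069], [1.0, 0.0, -0.001, -0.001], [0.001, -0.276, 0.961, -0.143], [0.0, 0.0, 0.0, 1.0]]}
```

View pics/scene0.png

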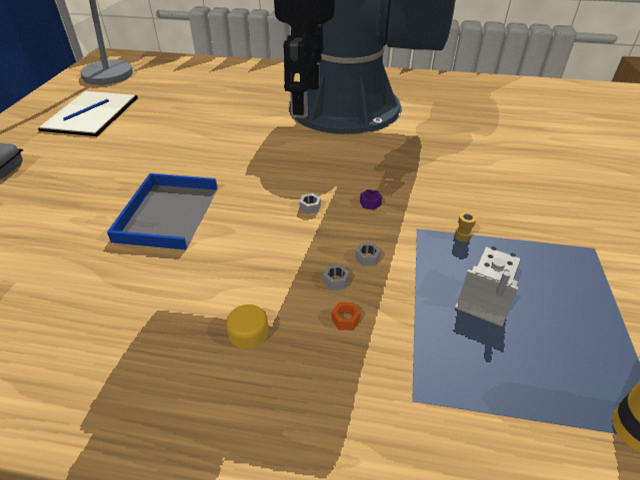

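View pics/side0.png

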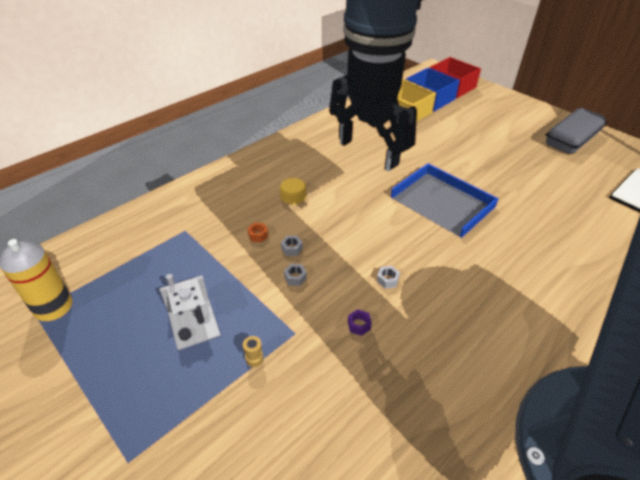

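View pics/wrist0.png

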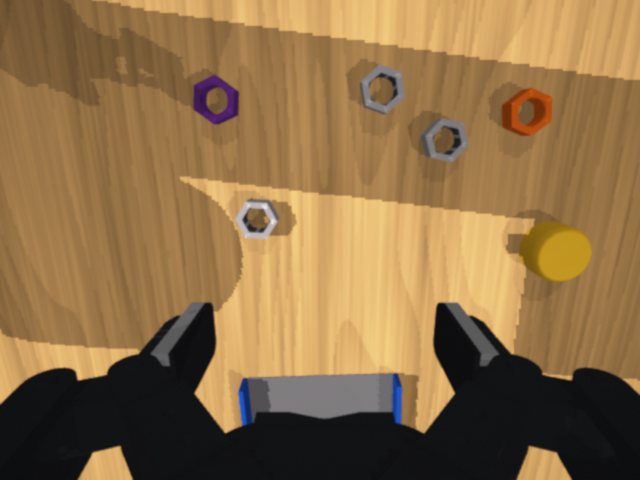

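The pictures show three grey steel nuts, in the scene view at (310,203), (368,253) and (336,277). The purple one (371,199) and the orange one (346,316) are look-alikes. The tray's open side faces the nuts. Next I'll localise everything.

```bash
cat > h.py <<'E'
from workcell import telemetry, imaging, finder
import cv2, numpy as np
def campose(n,s=None):
    p=imaging.camera_params(n);K=p['intrinsics']
    if n=='wrist':
        s=s or telemetry.observe()
        H=np.array(p['hand_eye']);R=np.array(s['tcp_rot']);
        return K,R@H[:3,:3],R@H[:3,3]+np.array(s['tcp_pos'])
    return K,np.array(p['rotation']),np.array(p['position'])
def back(px,z,cp):
    K,R,c=cp
    d=R@np.linalg.inv(K)@np.array([px[0],px[1],1.]);return (c+d*(z-c[2])/d[2])
def proj(P,cp):
    K,R,c=cp;q=K@(R.T@(np.array(P)-c));return q[:2]/q[2]
E
python3 - <<'E'
from h import *
s=telemetry.observe()
for n in ('wrist','scene'):
    imaging.capture(n);cp=campose(n,s)
    for th in ('nut1','tray','coupling','bracket','cap'):
        for d in finder.pinpoint(n,th):
            if d['confidence']>.3: print(n,th,round(d['confidence'],2),np.round(d['point']),np.round(back(d['point'],0,cp),4)[:2])
    if 1:
        for d in finder.cut_out(n,'nut1'):
            print(' cut',round(d['confidence'],2),np.round(d['box']),np.round(back(d['box'][:2],.0095,cp),4)[:2])
# tray corners scene: wall top z=.025
cp=campose('scene')
for px in [(152,175),(217,180),(186,247),(110,238)]: print(px,back(px,.025,cp)[:2].round(3))
print(telemetry.observe()['t'])
E
```

```text
wrist nut1 0.94 [380.  95.] [0.5514 0.1072]
wrist nut1 0.93 [519. 115.] [0.6846 0.0889]
wrist nut1 0.91 [441. 138.] [0.6123 0.0679]
wrist nut1 0.71 [221. 100.] [0.4007 0.1024]
wrist nut1 0.6 [260. 220.] [ 0.4321 -0.0137]
wrist tray 0.74 [324. 420.] [ 0.4975 -0.2635]
wrist cap 0.64 [544. 246.] [ 0.7306 -0.0423]
wrist cap 0.41 [325. 421.] [ 0.4992 -0.2645]
 cut 0.9 [524. 114.  46.  44.] [0.6847 0.089 ]
 cut 0.75 [258. 219.  44.  43.] [ 0.4321 -0.0105]
 cut 0.74 [445. 141.  44.  48.] [0.6133 0.0653]
 cut 0.69 [380.  90.  45.  50.] [0.5497 0.1104]
 cut 0.56 [216.  99.  46.  48.] [0.3984 0.1025]
scene nut1 0.96 [368. 258.] [0.5495 0.1114]
scene nut1 0.86 [369. 201.] [0.3904 0.0996]
scene nut1 0.75 [338. 281.] [0.6103 0.0701]
scene nut1 0.69 [309. 208.] [ 0.4326 -0.0104]
scene nut1 0.67 [347. 319.] [0.6841 0.0937]
scene tray 0.97 [171. 213.] [ 0.4906 -0.2616]
scene coupling 0.92 [461. 238.] [0.4715 0.2673]
scene bracket 0.7 [483. 293.] [0.5968 0.2939]
scene cap 0.57 [250. 329.] [ 0.7249 -0.0414]
 cut 0.76 [370. 255.  26.  25.] [0.5518 0.1144]
 cut 0.75 [338. 278.  24.  28.] [0.6123 0.0695]
 cut 0.74 [348. 313.  31.  29.] [0.6806 0.0951]
 cut 0.71 [311. 205.  20.  22.] [ 0.4347 -0.0061]
 cut 0.57 [372. 197.  23.  22.] [0.3911 0.1043]
(152, 175) [ 0.413 -0.329]
(217, 180) [ 0.407 -0.197]
(186, 247) [ 0.601 -0.183]
(110, 238) [ 0.601 -0.317]
0.85
```

```bash
python3 - <<'E'
import cv2
a=cv2.imread('pics/wrist0.png')[50:310,180:620]; cv2.imwrite('pics/w0c.png',cv2.resize(a,None,fx=1.8,fy=1.8))
a=cv2.imread('pics/scene0.png')[160:350,95:395]; cv2.imwrite('pics/s0c.png',cv2.resize(a,None,fx=2.6,fy=2.6))
E
```

```text
(no output)
```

View pics/s0c.png

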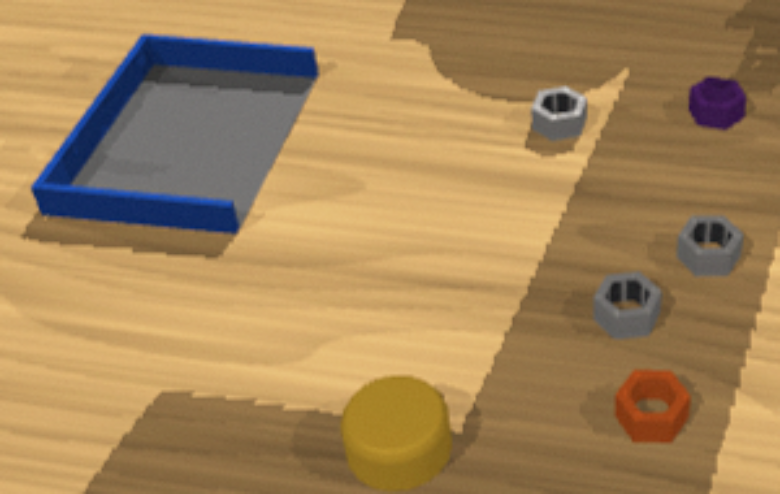

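View pics/w0c.png

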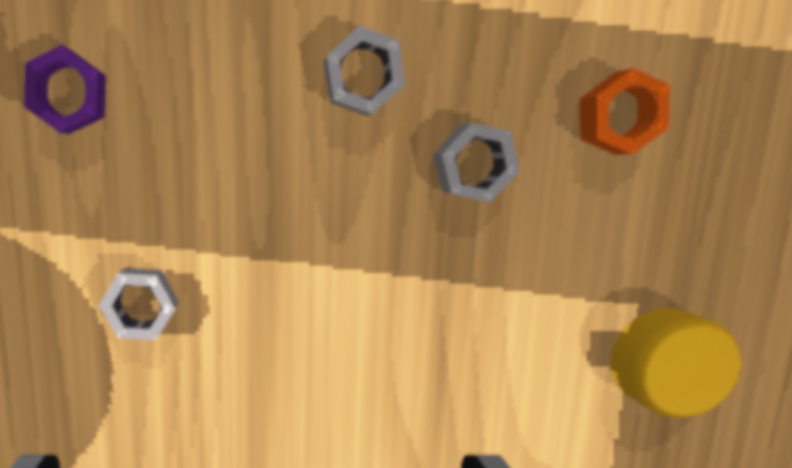

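Steel nuts: A (.432,-.011), B (.550,.110) and C (.611,.069). The purple (.395,.102) and orange (.684,.091) look-alikes stay put; the crops confirm the colours. I'll start with B and keep the fingers about 18 mm apart so each nut has two contacts.

Request:
apply_moves:
  fingers: [0.55, 0.55, 0.55, 0.55, 0.55]
  offset:
    - [3.1, 1.1, 2.4]
    - [3.1, 1.1, 2.4]
    - [3.1, 1.1, 2.4]
    - [3.1, 1.1, 2.4]
    - [3.1, 1.2, 2.4]
  turn: [0, 0, 0, 0, 0]

```text
t: 1.48
tcp_pos: [0.5563, 0.1561, 0.1106]
tcp_rot: [[-0.0, 1.0, 0.0], [1.0, 0.0, 0.0], [0.0, 0.0, -1.0]]
ft_force: [0.5, -0.7, -0.4]
gripper_width: 0.0194
```

Request:
apply_moves:
  fingers: [0.55, 0.55, 0.55, 0.55, 0.55]
  offset:
    - [0, 0, 0]
    - [0, 0, 0]
    - [0, 0, 2]
    - [0, 0, 2]
    - [0, 0, 0]
  turn: [0.062, 0.062, 0, 0, 0]

```text
t: 2.1
tcp_pos: [0.555, 0.1547, 0.0701]
tcp_rot: [[0.124, 0.992, -0.002], [0.992, -0.124, -0.001], [-0.001, -0.002, -1.0]]
ft_force: [-0.2, 0.1, 0.3]
gripper_width: 0.0191
```

```bash
python3 - <<'E'
from h import *
s=telemetry.observe(); print(s['t'],s['tcp_pos'],s['tcp_rot'].round(3) if hasattr(s['tcp_rot'],'round') else s['tcp_rot'],s['gripper_width'],s['ft_force'])
im=imaging.capture('scene'); cv2.imwrite('pics/s1.png',im[:,:,::-1])
# tray edges from wrist0
cp0=(imaging.camera_params('wrist')['intrinsics'],)
im=imaging.capture('wrist'); cv2.imwrite('pics/w1.png',im[:,:,::-1])
# tray in scene by blue mask
E
```

```text
2.1 [0.55499741 0.15472939 0.07014726] [[ 0.124  0.992 -0.002]
 [ 0.992 -0.124 -0.001]
 [-0.001 -0.002 -1.   ]] 0.019125868924567472 [-0.18089175  0.07729434  0.32844826]
```

View pics/s1.png

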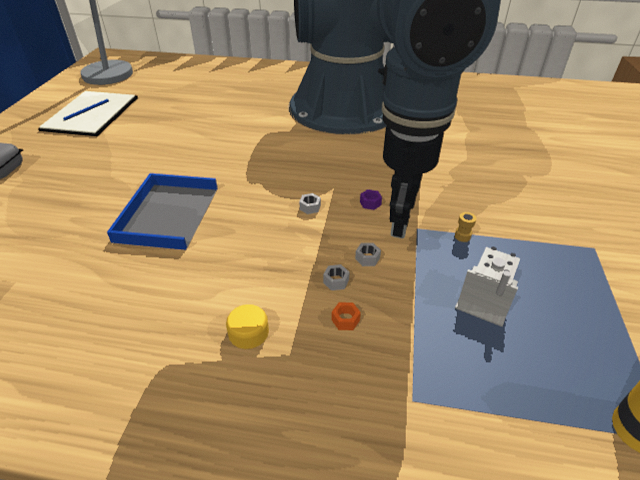

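View pics/w1.png

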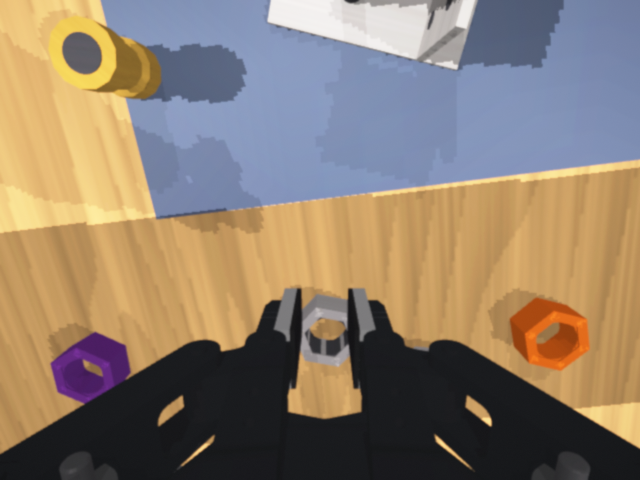

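B shows centred between the fingers at (325,330), and the path behind it is clear. I'll descend while working out the tray's edges from the first wrist picture.

Request:
apply_moves:
  fingers: [0.55, 0.55, 0.55, 0.55, 0.55]
  offset:
    - [0, 0, 3]
    - [0, 0, 2.4]
    - [0, 0, 1]
    - [-0.5, 0, 0]
    - [-0.5, 0, 0]
  turn: [0, 0, 0, 0, 0]

```text
t: 2.82
tcp_pos: [0.5555, 0.1449, 0.0085]
tcp_rot: [[0.124, 0.992, 0.001], [0.992, -0.124, 0.0], [0.0, 0.001, -1.0]]
ft_force: [-0.7, -0.4, 0.2]
gripper_width: 0.0193
```

```bash
python3 - <<'E'
from h import *
s={'tcp_pos':[.49965,0,.2308],'tcp_rot':[[0,1,-.00116],[1,0,0],[0,-.00116,-1]]}
cp=campose('wrist',s)
for px in [(240,380),(249,379),(394,375),(402,374)]: print(px,back(px,.025,cp).round(3))
cp=campose('scene')
im=cv2.imread('pics/scene0.png');hsv=cv2.cvtColor(im,cv2.COLOR_BGR2HSV)
m=cv2.inRange(hsv,(108,150,60),(125,255,255));m[:, :100]=0;m[:165]=0;m[260:]=0;m[:,230:]=0
# fit tray pose: render silhouette wall boxes
def sil(p):
    x,y,a=p;M=np.zeros((480,640),np.uint8);c,sn=np.cos(a),np.sin(a)
    for bx in [(-.091,.091,-.071,-.065),(-.091,-.085,-.071,.065),(.085,.091,-.071,.065)]:
        pts=[proj((x+c*u-sn*v,y+sn*u+c*v,z),cp) for u in bx[:2] for v in bx[2:] for z in (0,.025)]
        cv2.fillConvexPoly(M,cv2.convexHull(np.array(pts,np.float32)).round().astype(np.int32),255)
    return M
from scipy.optimize import minimize
f=lambda p:np.count_nonzero(sil(p)!=m)
import itertools
best=min(((f((x,y,a)),x,y,a) for x in np.arange(.485,.512,.003) for y in np.arange(-.275,-.25,.003) for a in np.arange(-.15,.16,.03)))
print(best,np.count_nonzero(m))
E
```

```text
(240, 380) [ 0.406 -0.188  0.025]
(249, 379) [ 0.416 -0.187  0.025]
(394, 375) [ 0.575 -0.182  0.025]
(402, 374) [ 0.583 -0.18   0.025]
(np.int64(481), np.float64(0.494), np.float64(-0.263), np.float64(0.03)) 2223
```

Request:
apply_moves:
  fingers: [0.55, 0.55, 0.55, 0.55, 0.55]
  offset:
    - [-0.6, 0, 0]
    - [-0.8, 0, 0]
    - [-1, 0, 0]
    - [-1.2, 0, 0]
    - [-1.2, 0, 0]
  turn: [0, 0, 0, 0, 0]

```text
t: 3.45
tcp_pos: [0.5487, 0.0965, 0.0073]
tcp_rot: [[0.124, 0.992, -0.0], [0.992, -0.124, -0.0], [-0.0, -0.0, -1.0]]
ft_force: [0.1, -0.3, 0.1]
gripper_width: 0.0192
```

```bash
cat > look.py <<'E'
import sys
from h import *
s=telemetry.observe(); print(s['t'],s['tcp_pos'].round(4),s['tcp_rot'][:,0].round(3),s['ft_force'].round(1))
for n in sys.argv[2:]:
    s=telemetry.observe(); im=imaging.capture(n); cv2.imwrite(f'pics/{n}_{sys.argv[1]}.png',im[:,:,::-1]); cp=campose(n,s)
    for d in finder.cut_out(n,'nut1'):
        b=d['box']; r=im[d['mask']].mean(0).round() 
        print(n,round(d['confidence'],2),np.round(b),back(b[:2],.0095,cp)[:2].round(3),r)
    if n=='wrist': continue
E
python3 look.py 2 scene wrist
```

```text
3.45 [0.5487 0.0965 0.0073] [ 0.124  0.992 -0.   ] [ 0.1 -0.3  0.1]
scene 0.74 [489. 287.  62.  76.] [0.592 0.301] [141. 139. 133.]
scene 0.68 [310. 204.  20.  25.] [ 0.433 -0.008] [121. 117. 112.]
scene 0.65 [349. 317.  30.  30.] [0.687 0.097] [151.  69.  26.]
scene 0.62 [337. 279.  24.  30.] [0.614 0.069] [98. 94. 90.]
scene 0.54 [342. 248.  20.  22.] [0.542 0.067] [94. 90. 85.]
wrist 0.73 [618. 281.  36.  94.] [0.668 0.093] [153.  67.  17.]
wrist 0.59 [483. 355. 111. 101.] [0.613 0.066] [127. 122. 122.]
wrist 0.57 [ 20. 336.  40.  84.] [0.417 0.1  ] [76. 34. 95.]
```

View pics/wrist_2.png

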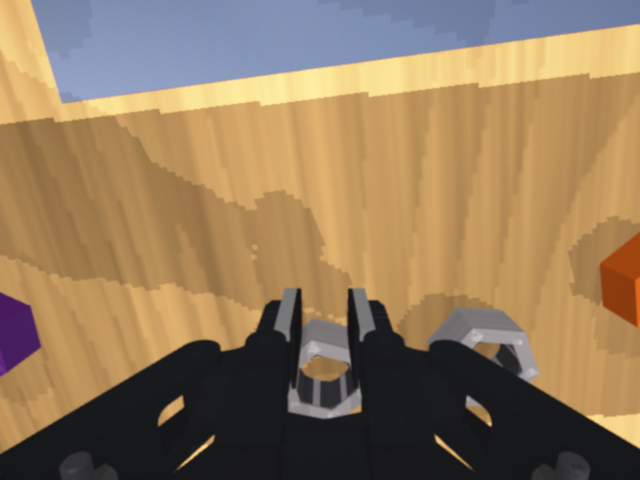

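B is centred against the fingers and sliding along. I'll keep pushing.

Request:
apply_moves:
  fingers: [0.55, 0.55, 0.55, 0.55, 0.55]
  offset:
    - [-1.2, 0, 0]
    - [-1.2, 0, 0]
    - [-1.2, 0, 0]
    - [-1.2, 0, 0]
    - [-1.2, 0, 0]
  turn: [0, 0, 0, 0, 0]

```text
t: 4.28
tcp_pos: [0.5413, 0.037, 0.0073]
tcp_rot: [[0.124, 0.992, -0.0], [0.992, -0.124, 0.0], [0.0, -0.0, -1.0]]
ft_force: [0.6, 0.3, -0.2]
gripper_width: 0.0193
```

Request:
apply_moves:
  fingers: [0.55, 0.55, 0.55, 0.55, 0.55]
  offset:
    - [-1.2, 0, 0]
    - [-1.2, 0, 0]
    - [-1.2, 0, 0]
    - [-1.2, 0, 0]
    - [-1.2, 0, 0]
  turn: [0, 0, 0, 0, 0]

```text
t: 4.9
tcp_pos: [0.5339, -0.0224, 0.0073]
tcp_rot: [[0.124, 0.992, -0.0], [0.992, -0.124, 0.0], [0.0, -0.0, -1.0]]
ft_force: [0.1, 0.5, -0.1]
gripper_width: 0.0189
```

Request:
apply_moves:
  fingers: [0.55, 0.55, 0.55, 0.55, 0.55]
  offset:
    - [-1.2, 0, 0]
    - [-1.2, 0, 0]
    - [-1.2, 0, 0]
    - [-1.2, 0, 0]
    - [-1.2, 0, 0]
  turn: [0, 0, 0, 0, 0]

```text
t: 5.52
tcp_pos: [0.5264, -0.082, 0.0073]
tcp_rot: [[0.124, 0.992, 0.0], [0.992, -0.124, -0.0], [-0.0, 0.0, -1.0]]
ft_force: [-0.2, 1.0, 0.2]
gripper_width: 0.0192
```

```bash
python3 look.py 3 scene
```

```text
5.525 [ 0.5264 -0.082   0.0073] [ 0.124  0.992 -0.   ] [-0.2  1.   0.2]
scene 0.93 [311. 204.  20.  22.] [ 0.43  -0.006] [106. 104. 101.]
scene 0.81 [369. 197.  23.  21.] [0.391 0.1  ] [75. 40. 80.]
scene 0.56 [337. 278.  26.  26.] [0.614 0.069] [102.  98.  93.]
scene 0.52 [241. 228.  18.  18.] [ 0.522 -0.115] [117. 113. 110.]
```

View pics/scene_3.png

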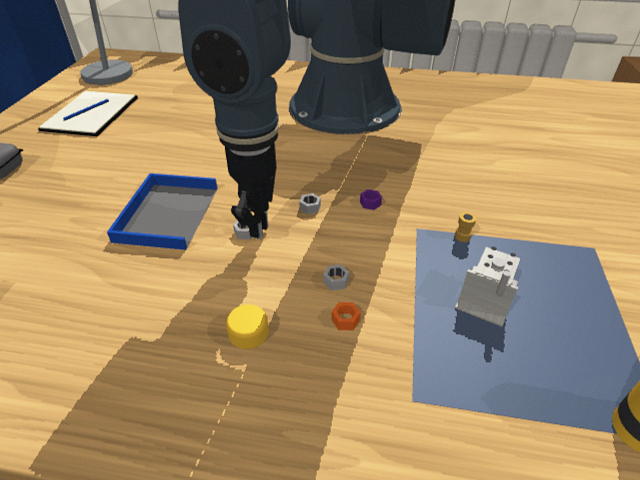

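B is now at (.522,-.115), still in front of the fingers, and the tray entrance is straight ahead.

Request:
apply_moves:
  fingers: [0.55, 0.55, 0.55, 0.55, 0.55]
  offset:
    - [-1.2, 0, 0]
    - [-1.2, 0, 0]
    - [-1.2, 0, 0]
    - [-1.2, 0, 0]
    - [-1.2, 0, 0]
  turn: [0, 0, 0, 0, 0]

```text
t: 6.25
tcp_pos: [0.519, -0.1416, 0.0073]
tcp_rot: [[0.124, 0.992, -0.0], [0.992, -0.124, 0.0], [0.0, -0.0, -1.0]]
ft_force: [1.2, 0.0, -0.5]
gripper_width: 0.019
```

Request:
apply_moves:
  fingers: [0.55, 0.55, 0.55, 0.55, 0.55]
  offset:
    - [-1.2, 0, 0]
    - [-1.2, 0, 0]
    - [-1.2, 0, 0]
    - [-1.2, 0, 0]
    - [-1.2, 0, 0]
  turn: [0, 0, 0, 0, 0]

```text
t: 6.88
tcp_pos: [0.5116, -0.2011, 0.0073]
tcp_rot: [[0.124, 0.992, 0.0], [0.992, -0.124, -0.0], [-0.0, 0.0, -1.0]]
ft_force: [0.0, 0.3, -0.2]
gripper_width: 0.0195
```

Request:
apply_moves:
  fingers: [0.55, 0.55, 0.55, 0.55, 0.55]
  offset:
    - [-1.2, 0, 0]
    - [-1.2, 0, 0]
    - [-1.2, 0, 0]
    - [-0.8, 0, 0]
    - [-0.4, 0, 0]
  turn: [0, 0, 0, 0, 0]

```text
t: 7.5
tcp_pos: [0.5057, -0.2484, 0.0073]
tcp_rot: [[0.124, 0.992, -0.0], [0.992, -0.124, 0.0], [0.0, -0.0, -1.0]]
ft_force: [0.1, 0.9, 0.0]
gripper_width: 0.0192
```

Request:
apply_moves:
  fingers: [0.55, 0.55, 0.55, 0.55, 0.55]
  offset:
    - [0, 0, 0]
    - [2.0, 0, 0]
    - [2, 0, -3]
    - [2, 0, -5]
    - [2, 0, -4]
  turn: [0, 0, 0, 0, 0]

```text
t: 8.12
tcp_pos: [0.5158, -0.1665, 0.1291]
tcp_rot: [[0.123, 0.992, 0.001], [0.992, -0.123, 0.0], [0.0, 0.001, -1.0]]
ft_force: [1.0, 0.8, -0.5]
gripper_width: 0.0192
```

```bash
python3 look.py 4 scene
```

```text
8.125 [ 0.5158 -0.1665  0.1291] [0.123 0.992 0.   ] [ 1.   0.8 -0.5]
scene 0.89 [369. 198.  24.  18.] [0.395 0.099] [65. 30. 79.]
scene 0.85 [162. 210.  25.  23.] [ 0.496 -0.275] [113. 111. 109.]
scene 0.74 [309. 202.  23.  28.] [ 0.426 -0.01 ] [121. 116. 110.]
scene 0.61 [336. 277.  26.  32.] [0.611 0.067] [100.  94.  88.]
scene 0.55 [348. 315.  27.  28.] [0.684 0.095] [158.  74.  28.]
```

View pics/scene_4.png

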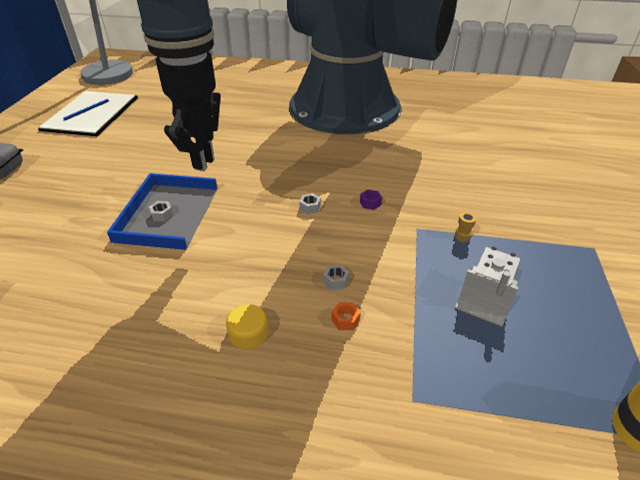

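B is inside the tray at about (.50,-.28), pixel (162,210). C at (.612,.068) is next.

Request:
apply_moves:
  fingers: [0.7, 0.7, 0.7, 0.7, 0.7]
  offset:
    - [5.8, 1.4, 0]
    - [5.8, 1.4, 0]
    - [5.8, 1.4, 0]
    - [5.8, 1.4, 0]
    - [5.8, 1.5, 0]
  turn: [0, 0, 0, 0, 0]

```text
t: 8.85
tcp_pos: [0.6217, 0.1134, 0.1266]
tcp_rot: [[0.123, 0.992, -0.001], [0.992, -0.123, -0.0], [-0.0, -0.001, -1.0]]
ft_force: [0.6, -0.9, 0.3]
gripper_width: 0.0128
```

Request:
apply_moves:
  fingers: [0.7, 0.7, 0.7, 0.7, 0.7]
  offset:
    - [0, 0, 0]
    - [0, 0, 2]
    - [0, 0, 2]
    - [0, 0, 2]
    - [0, 0, 0]
  turn: [0.1, 0, 0, 0, 0]

```text
t: 9.48
tcp_pos: [0.6203, 0.111, 0.0654]
tcp_rot: [[0.222, 0.975, -0.003], [0.975, -0.222, -0.001], [-0.001, -0.003, -1.0]]
ft_force: [0.4, 1.1, -0.3]
gripper_width: 0.0128
```

```bash
python3 look.py 5 wrist
```

```text
9.475 [0.6203 0.111  0.0654] [ 0.222  0.975 -0.001] [ 0.4  1.1 -0.3]
wrist 0.8 [326. 338.  31.  74.] [0.609 0.064] [115. 109. 110.]
wrist 0.68 [446. 275.  76.  73.] [0.686 0.089] [197.  90.  23.]
wrist 0.62 [ 13. 348.  22.  54.] [0.421 0.099] [77. 36. 93.]
```

View pics/wrist_5.png

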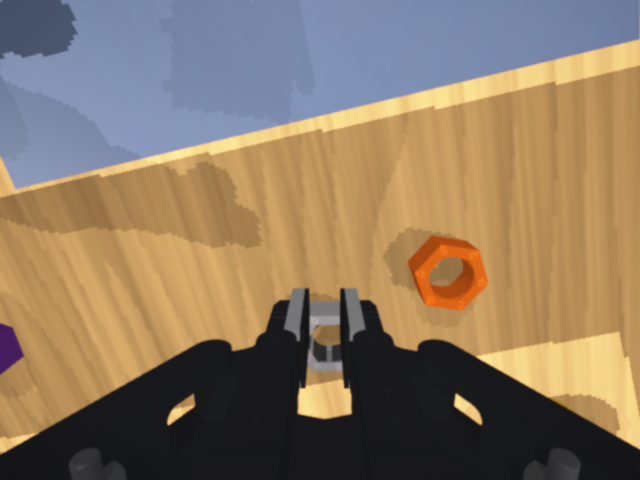

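C is centred at (326,338), and the orange nut is well to the side at (446,275). I'll descend and push.

Request:
apply_moves:
  fingers: [0.7, 0.7, 0.7, 0.7, 0.7]
  offset:
    - [0, 0, 2.9]
    - [0, 0, 2]
    - [0, 0, 0.9]
    - [-0.5, 0, 0]
    - [-0.6, 0, 0]
  turn: [0, 0, 0, 0, 0]

```text
t: 10.2
tcp_pos: [0.6201, 0.0996, 0.0104]
tcp_rot: [[0.222, 0.975, 0.001], [0.975, -0.222, 0.0], [0.0, 0.001, -1.0]]
ft_force: [0.5, 0.7, -0.6]
gripper_width: 0.0128
```

Request:
apply_moves:
  fingers: [0.7, 0.7, 0.7, 0.7, 0.7]
  offset:
    - [-0.8, 0, 0]
    - [-1, 0, 0]
    - [-1.2, 0, 0]
    - [-1.2, 0, 0]
    - [-1.2, 0, 0]
  turn: [0, 0, 0, 0, 0]

```text
t: 10.82
tcp_pos: [0.6073, 0.0462, 0.0093]
tcp_rot: [[0.222, 0.975, -0.0], [0.975, -0.222, -0.0], [-0.0, -0.0, -1.0]]
ft_force: [0.3, 1.3, 0.9]
gripper_width: 0.013
```

Request:
apply_moves:
  fingers: [0.7, 0.7, 0.7, 0.7, 0.7]
  offset:
    - [-1.2, 0, 0]
    - [-1.2, 0, 0]
    - [-1.2, 0, 0]
    - [-1.2, 0, 0]
    - [-1.2, 0, 0]
  turn: [0, 0, 0, 0, 0]

```text
t: 11.45
tcp_pos: [0.594, -0.0122, 0.0093]
tcp_rot: [[0.222, 0.975, 0.0], [0.975, -0.222, -0.0], [-0.0, 0.0, -1.0]]
ft_force: [0.5, 1.6, 0.0]
gripper_width: 0.013
```

```bash
python3 look.py 6 scene
```

```text
11.45 [ 0.594  -0.0122  0.0093] [ 0.222  0.975 -0.   ] [0.5 1.6 0. ]
scene 0.88 [161. 210.  26.  19.] [ 0.496 -0.276] [122. 119. 117.]
scene 0.85 [347. 315.  32.  29.] [0.684 0.094] [158.  72.  27.]
scene 0.69 [314. 204.  13.  18.] [ 0.432 -0.001] [129. 124. 118.]
scene 0.63 [272. 261.  13.  18.] [ 0.594 -0.041] [127. 123. 120.]
scene 0.54 [370. 199.  25.  19.] [0.398 0.101] [60. 29. 71.]
```

View pics/scene_6.png

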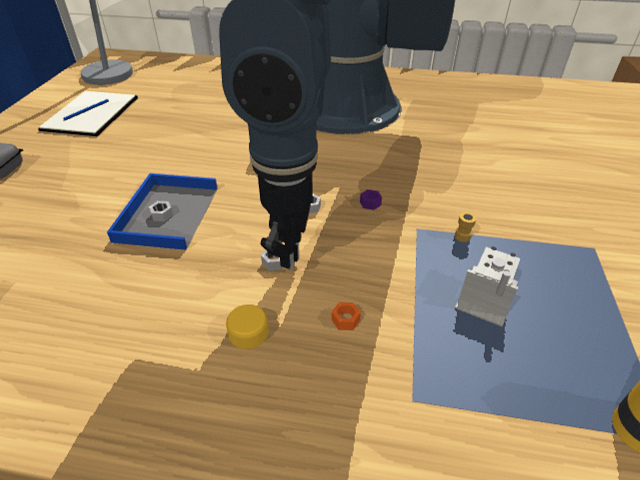

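C is moving in front of the fingers at (272,261). I'll continue.

Request:
apply_moves:
  fingers: [0.7, 0.7, 0.7, 0.7, 0.7]
  offset:
    - [-1.2, 0, 0]
    - [-1.2, 0, 0]
    - [-1.2, 0, 0]
    - [-1.2, 0, 0]
    - [-1.2, 0, 0]
  turn: [0, 0, 0, 0, 0]

```text
t: 12.18
tcp_pos: [0.5806, -0.0707, 0.0093]
tcp_rot: [[0.222, 0.975, -0.0], [0.975, -0.222, -0.0], [-0.0, -0.0, -1.0]]
ft_force: [0.1, 1.1, -1.2]
gripper_width: 0.0127
```

Request:
apply_moves:
  fingers: [0.7, 0.7, 0.7, 0.7, 0.7]
  offset:
    - [-1.2, 0, 0]
    - [-1.2, 0, 0]
    - [-1.2, 0, 0]
    - [-1.2, 0, 0]
    - [-1.2, 0, 0]
  turn: [0, 0, 0, 0, 0]

```text
t: 12.8
tcp_pos: [0.5674, -0.1292, 0.0093]
tcp_rot: [[0.222, 0.975, 0.0], [0.975, -0.222, -0.0], [-0.0, 0.0, -1.0]]
ft_force: [-0.1, 1.4, -0.1]
gripper_width: 0.013
```

```bash
python3 look.py 7 scene
```

```text
12.8 [ 0.5674 -0.1292  0.0093] [ 0.222  0.975 -0.   ] [-0.1  1.4 -0.1]
scene 0.89 [309. 204.  20.  22.] [ 0.431 -0.01 ] [114. 110. 105.]
scene 0.86 [161. 209.  22.  19.] [ 0.495 -0.278] [121. 118. 116.]
scene 0.63 [348. 316.  30.  30.] [0.686 0.095] [159.  74.  28.]
scene 0.61 [370. 199.  23.  22.] [0.397 0.101] [71. 34. 84.]
scene 0.48 [210. 242.  18.  16.] [ 0.567 -0.157] [114. 111. 108.]
```

View pics/scene_7.png

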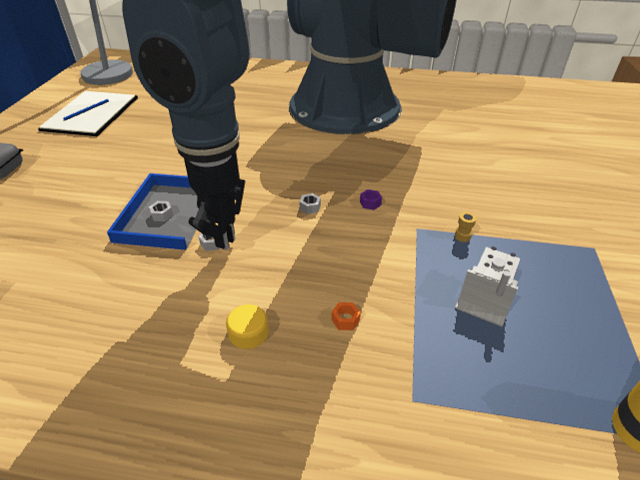

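C is on track but close to the right wall's end, so I'll curve it inward while pushing.

Request:
apply_moves:
  fingers: [0.7, 0.7, 0.7, 0.7, 0.7]
  offset:
    - [-0.3, 0, 0]
    - [-0.4, 0, 0]
    - [-0.4, 0, 0]
    - [-0.4, 0, 0]
    - [0, 0, 0]
  turn: [0.04, 0.04, 0.04, 0.04, 0]

```text
t: 13.52
tcp_pos: [0.5631, -0.143, 0.0093]
tcp_rot: [[0.376, 0.927, -0.0], [0.927, -0.376, -0.0], [-0.0, -0.0, -1.0]]
ft_force: [-0.7, 0.3, -0.7]
gripper_width: 0.013
```

```bash
python3 look.py 8 scene wrist side; python3 - <<'E'
import cv2
a=cv2.imread('pics/side_8.png')[100:320,300:560]; cv2.imwrite('pics/side_8c.png',cv2.resize(a,None,fx=2.6,fy=2.6))
E
```

```text
13.525 [ 0.5631 -0.143   0.0093] [ 0.376  0.927 -0.   ] [-0.7  0.3 -0.7]
scene 0.95 [348. 317.  33.  31.] [0.687 0.095] [165.  77.  29.]
scene 0.91 [161. 212.  22.  20.] [ 0.502 -0.274] [117. 115. 113.]
scene 0.85 [369. 198.  24.  20.] [0.396 0.1  ] [71. 34. 83.]
scene 0.82 [310. 203.  22.  24.] [ 0.429 -0.008] [118. 113. 108.]
scene 0.43 [202. 240.  12.  18.] [ 0.564 -0.171] [123. 120. 118.]
side 0.9 [358. 323.  22.  22.] [0.402 0.105] [84. 49. 98.]
side 0.71 [387. 278.  21.  19.] [ 0.432 -0.006] [155. 150. 150.]
side 0.6 [256. 233.  18.  22.] [0.689 0.096] [174.  93.  48.]
side 0.58 [443. 197.  18.  20.] [ 0.5  -0.27] [148. 147. 153.]
side 0.54 [396. 210.  11.  15.] [ 0.543 -0.163] [153. 149. 150.]
```

View pics/wrist_8.png

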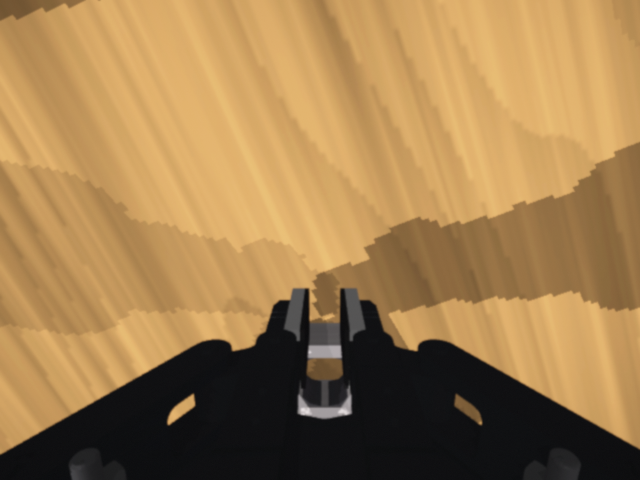

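View pics/side_8c.png

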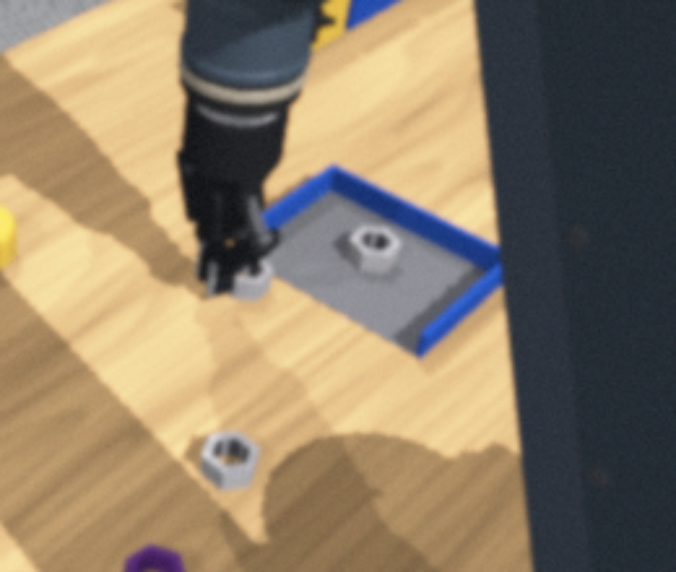

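C followed the curve and is still centred at column 325, now about (.551,-.173). The path clears the right wall.

Request:
apply_moves:
  fingers: [0.7, 0.7, 0.7, 0.7, 0.7]
  offset:
    - [-0.7, 0, 0]
    - [-1, 0, 0]
    - [-1, 0, 0]
    - [-1, 0, 0]
    - [-1, 0, 0]
  turn: [0, 0, 0, 0, 0]

```text
t: 14.45
tcp_pos: [0.5454, -0.1871, 0.0093]
tcp_rot: [[0.375, 0.927, -0.0], [0.927, -0.375, 0.0], [-0.0, -0.0, -1.0]]
ft_force: [0.1, -0.2, 0.2]
gripper_width: 0.0126
```

Request:
apply_moves:
  fingers: [0.7, 0.7, 0.7, 0.7, 0.7]
  offset:
    - [-1, 0, 0]
    - [-1, 0, 0]
    - [-0.8, 0, 0]
    - [-0.4, 0, 0]
    - [0, 0, 0]
  turn: [0, 0, 0, 0, 0]

```text
t: 15.08
tcp_pos: [0.5336, -0.2162, 0.0093]
tcp_rot: [[0.375, 0.927, -0.0], [0.927, -0.375, -0.0], [-0.0, 0.0, -1.0]]
ft_force: [-0.6, 0.1, -0.5]
gripper_width: 0.0127
```

Request:
apply_moves:
  fingers: [0.7, 0.7, 0.7, 0.7, 0.7]
  offset:
    - [2, 0, 0]
    - [2, 0, -3]
    - [2, 0, -5]
    - [2, 0, -4]
    - [0, 0, 0]
  turn: [0, 0, 0, 0, 0]

```text
t: 15.7
tcp_pos: [0.5662, -0.1399, 0.1324]
tcp_rot: [[0.372, 0.928, 0.005], [0.928, -0.372, -0.001], [0.001, 0.005, -1.0]]
ft_force: [-0.2, -0.3, -1.5]
gripper_width: 0.0128
```

```bash
python3 look.py 9 scene
```

```text
15.7 [ 0.5662 -0.1399  0.1324] [0.372 0.928 0.001] [-0.2 -0.3 -1.5]
scene 0.69 [370. 197.  21.  20.] [0.392 0.102] [63. 28. 81.]
scene 0.63 [466. 228.  23.  33.] [0.453 0.276] [135. 108.  55.]
scene 0.62 [172. 219.  20.  25.] [ 0.519 -0.245] [116. 114. 112.]
scene 0.57 [310. 203.  19.  22.] [ 0.43  -0.008] [117. 114. 111.]
scene 0.56 [347. 315.  36.  30.] [0.684 0.093] [154.  72.  28.]
scene 0.54 [159. 210.  20.  19.] [ 0.499 -0.279] [123. 121. 119.]
```

View pics/scene_9.png

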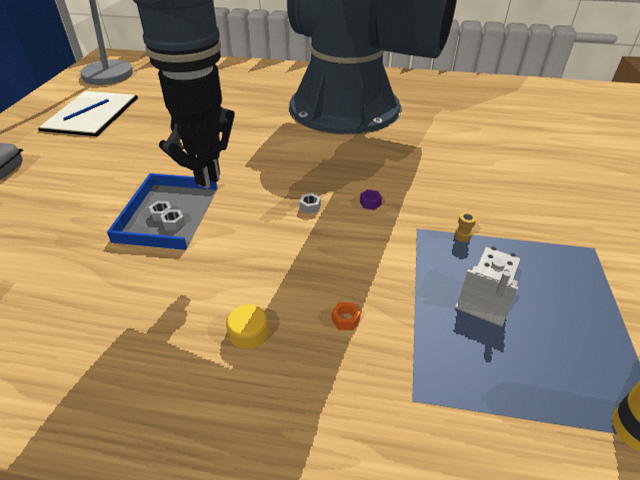

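Both B and C are inside. A at (.432,-.010) is last, with nothing in its path.

Request:
apply_moves:
  fingers: [0.7, 0.7, 0.7, 0.7, 0.7]
  offset:
    - [0, 0, 0]
    - [0, 0, 0]
    - [0, 0, 0]
    - [0, 0, 0]
    - [3.7, -2.5, 0]
  turn: [-0.12, -0.12, -0.12, -0.1, 0]

```text
t: 16.42
tcp_pos: [0.5357, -0.1075, 0.1273]
tcp_rot: [[-0.075, 0.997, -0.002], [0.997, 0.075, 0.0], [0.0, -0.002, -1.0]]
ft_force: [0.9, 0.4, -0.0]
gripper_width: 0.0127
```

Request:
apply_moves:
  fingers: [0.7, 0.7, 0.7, 0.7, 0.7]
  offset:
    - [3.7, -2.5, 0]
    - [3.7, -2.5, 0]
    - [3.7, -2.5, 0]
    - [3.7, -2.4, 0]
    - [0, 0, 3]
  turn: [0, 0, 0, 0, 0]

```text
t: 17.05
tcp_pos: [0.4249, 0.0349, 0.0992]
tcp_rot: [[-0.078, 0.997, 0.001], [0.997, 0.078, 0.0], [0.0, 0.001, -1.0]]
ft_force: [1.0, 0.4, 0.5]
gripper_width: 0.0128
```

Request:
apply_moves:
  fingers: [0.7, 0.7, 0.7, 0.7, 0.7]
  offset:
    - [0, 0, 2]
    - [0, 0, 1]
    - [0, 0, 0]
    - [0, 0, 0]
    - [0, 0, 0]
  turn: [0, 0, 0, 0, 0]

```text
t: 17.68
tcp_pos: [0.4264, 0.0332, 0.0698]
tcp_rot: [[-0.076, 0.997, 0.001], [0.997, 0.076, 0.0], [0.0, 0.001, -1.0]]
ft_force: [0.4, 0.2, 0.1]
gripper_width: 0.0129
```

```bash
python3 look.py 10 wrist
```

```text
17.675 [0.4264 0.0332 0.0698] [-0.076  0.997  0.   ] [0.4 0.2 0.1]
wrist 0.64 [284. 136.  77.  84.] [0.399 0.101] [100.  46. 122.]
wrist 0.6 [326. 329.  33.  70.] [ 0.43  -0.011] [153. 148. 148.]
```

View pics/wrist_10.png

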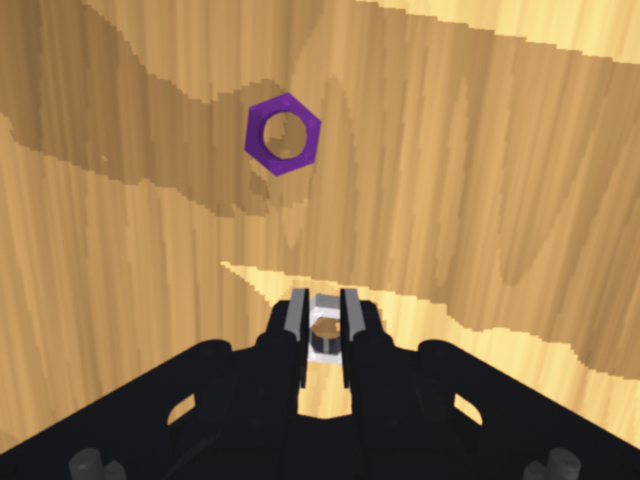

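A is centred at (326,329), and the purple nut is well behind at (284,136). I'll descend and push.

Request:
apply_moves:
  fingers: [0.7, 0.7, 0.7, 0.7, 0.7]
  offset:
    - [0, 0, 3]
    - [0, 0, 2]
    - [0, 0, 1.2]
    - [-0.4, 0, 0]
    - [-0.5, 0, 0]
  turn: [0, 0, 0, 0, 0]

```text
t: 18.4
tcp_pos: [0.4272, 0.024, 0.0079]
tcp_rot: [[-0.076, 0.997, 0.001], [0.997, 0.076, 0.0], [-0.0, 0.001, -1.0]]
ft_force: [-0.1, -0.3, 0.5]
gripper_width: 0.0128
```

Request:
apply_moves:
  fingers: [0.7, 0.7, 0.7, 0.7, 0.7]
  offset:
    - [-0.8, 0, 0]
    - [-1, 0, 0]
    - [-1.2, 0, 0]
    - [-1.2, 0, 0]
    - [-1.2, 0, 0]
  turn: [0, 0, 0, 0, 0]

```text
t: 19.02
tcp_pos: [0.4308, -0.0305, 0.0073]
tcp_rot: [[-0.076, 0.997, 0.0], [0.997, 0.076, 0.0], [0.0, 0.0, -1.0]]
ft_force: [-0.1, 0.9, 1.3]
gripper_width: 0.0126
```

Request:
apply_moves:
  fingers: [0.7, 0.7, 0.7, 0.7, 0.7]
  offset:
    - [-1.2, 0, 0]
    - [-1.2, 0, 0]
    - [-1.2, 0, 0]
    - [-1.2, 0, 0]
    - [-1.2, 0, 0]
  turn: [0, 0, 0, 0, 0]

```text
t: 19.65
tcp_pos: [0.4354, -0.0902, 0.0073]
tcp_rot: [[-0.076, 0.997, -0.0], [0.997, 0.076, 0.0], [0.0, -0.0, -1.0]]
ft_force: [0.1, 1.5, -0.7]
gripper_width: 0.0127
```

Request:
apply_moves:
  fingers: [0.7, 0.7, 0.7, 0.7, 0.7]
  offset:
    - [-1.2, 0, 0]
    - [-1, 0, 0]
    - [-0.6, 0, 0]
    - [0, 0, 0]
    - [0, 0, 0]
  turn: [0, 0, 0, 0, 0]

```text
t: 20.27
tcp_pos: [0.4374, -0.1171, 0.0073]
tcp_rot: [[-0.076, 0.997, -0.0], [0.997, 0.076, 0.0], [0.0, -0.0, -1.0]]
ft_force: [0.7, 0.3, 0.1]
gripper_width: 0.0128
```

```bash
python3 look.py 11 scene wrist
```

```text
20.275 [ 0.4374 -0.1171  0.0073] [-0.076  0.997  0.   ] [0.7 0.3 0.1]
scene 0.96 [172. 221.  21.  23.] [ 0.523 -0.243] [117. 114. 112.]
scene 0.86 [370. 197.  21.  22.] [0.392 0.102] [71. 36. 80.]
scene 0.6 [349. 315.  32.  31.] [0.684 0.096] [155.  70.  26.]
scene 0.58 [237. 200.  20.  22.] [ 0.444 -0.146] [104. 101.  98.]
scene 0.55 [162. 211.  22.  22.] [ 0.5   -0.274] [123. 120. 118.]
wrist 0.88 [326. 374.  53.  97.] [ 0.44  -0.148] [102.  98.  99.]
```

View pics/scene_11.png

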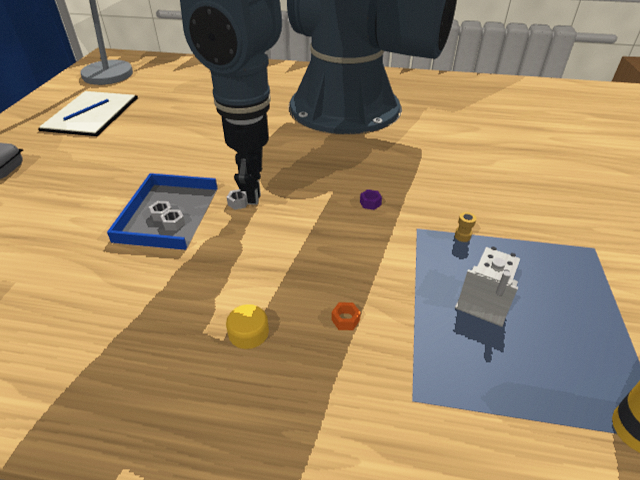

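View pics/wrist_11.png

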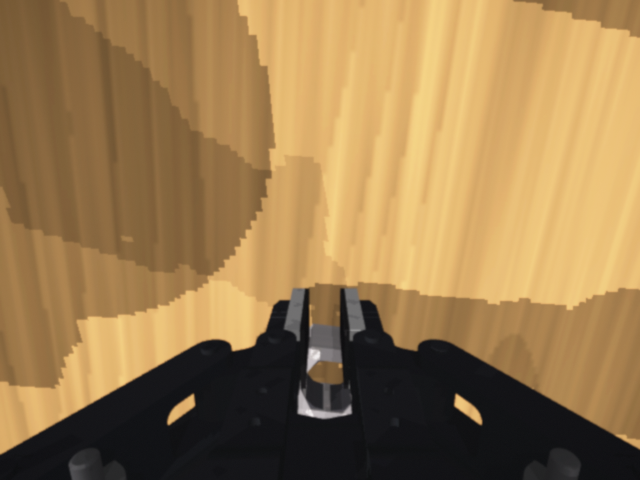

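A is centred at about (.440,-.149). I'll steer it slightly inward for more room at the left wall.

Request:
apply_moves:
  fingers: [0.7, 0.7, 0.7, 0.7, 0.7]
  offset:
    - [-0.4, 0, 0]
    - [-0.5, 0, 0]
    - [-0.5, 0, 0]
    - [-0.5, 0, 0]
    - [-1, 0, 0]
  turn: [-0.04, -0.04, -0.04, -0.04, 0]

```text
t: 21.1
tcp_pos: [0.4425, -0.1459, 0.0073]
tcp_rot: [[-0.234, 0.972, -0.0], [0.972, 0.234, 0.0], [0.0, -0.0, -1.0]]
ft_force: [-0.2, -0.8, 0.0]
gripper_width: 0.013
```

```bash
python3 look.py 12 scene; python3 - <<'E'
import cv2
a=cv2.imread('pics/scene_12.png')[140:280,90:290]; cv2.imwrite('pics/s12c.png',cv2.resize(a,None,fx=3.8,fy=3.8))
E
```

```text
21.1 [ 0.4425 -0.1459  0.0073] [-0.234  0.972  0.   ] [-0.2 -0.8  0. ]
scene 0.93 [173. 221.  23.  25.] [ 0.524 -0.241] [116. 114. 112.]
scene 0.77 [347. 317.  30.  30.] [0.688 0.094] [160.  75.  28.]
scene 0.76 [160. 210.  23.  20.] [ 0.498 -0.277] [124. 122. 120.]
scene 0.75 [220. 200.  18.  23.] [ 0.448 -0.179] [103.  99.  97.]
scene 0.62 [466. 228.  26.  33.] [0.453 0.276] [135. 108.  57.]
scene 0.56 [371. 198.  21.  19.] [0.394 0.102] [65. 30. 81.]
```

View pics/s12c.png

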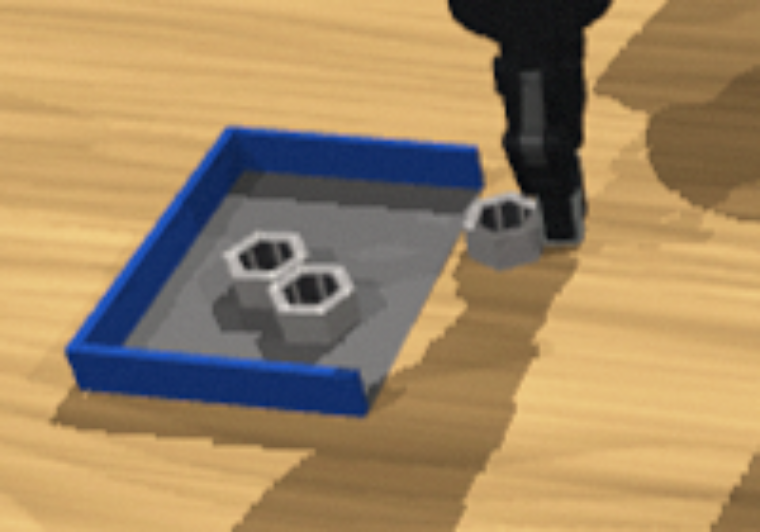

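A clears the left wall's end. I'll push it about 7 cm further.

Request:
apply_moves:
  fingers: [0.7, 0.7, 0.7, 0.7, 0.7]
  offset:
    - [-0.7, 0, 0]
    - [-1, 0, 0]
    - [-1, 0, 0]
    - [-1, 0, 0]
    - [-1, 0, 0]
  turn: [0, 0, 0, 0, 0]

```text
t: 21.82
tcp_pos: [0.4536, -0.1923, 0.0073]
tcp_rot: [[-0.234, 0.972, -0.0], [0.972, 0.234, 0.0], [0.0, -0.0, -1.0]]
ft_force: [-0.2, -0.2, 0.0]
gripper_width: 0.0127
```

Request:
apply_moves:
  fingers: [0.7, 0.7, 0.7, 0.7, 0.7]
  offset:
    - [-1, 0, 0]
    - [-0.8, 0, 0]
    - [-0.5, 0, 0]
    - [-0.2, 0, 0]
    - [0, 0, 0]
  turn: [0, 0, 0, 0, 0]

```text
t: 22.45
tcp_pos: [0.4593, -0.2159, 0.0073]
tcp_rot: [[-0.234, 0.972, -0.0], [0.972, 0.234, -0.0], [-0.0, -0.0, -1.0]]
ft_force: [-0.5, 0.1, 0.4]
gripper_width: 0.013
```

Request:
apply_moves:
  fingers: [0.7, 0.7, 0.7, 0.7, 0.7]
  offset:
    - [2, 0, 0]
    - [2, 0, -3]
    - [3, 0, -5]
    - [4, 0, -4]
    - [5, 0, -2]
  turn: [0, 0, 0, 0, 0]

```text
t: 23.08
tcp_pos: [0.4217, -0.0586, 0.1492]
tcp_rot: [[-0.233, 0.972, 0.003], [0.972, 0.233, -0.0], [-0.001, 0.002, -1.0]]
ft_force: [0.6, -0.3, -0.6]
gripper_width: 0.0126
```

Request:
apply_moves:
  fingers: [0.7, 0.7, 0.7, 0.7, 0.7]
  offset:
    - [0, 0, 0]
    - [0, 0, 0]
    - [0, 0, 0]
    - [0, 0, 0]
    - [0, 0, 0]
  turn: [0, 0, 0, 0, 0]

```text
t: 23.7
tcp_pos: [0.4218, -0.0607, 0.147]
tcp_rot: [[-0.233, 0.972, -0.001], [0.972, 0.233, 0.0], [0.0, -0.001, -1.0]]
ft_force: [0.4, -0.7, -0.4]
gripper_width: 0.0126
```

```bash
python3 look.py 13 scene side; python3 - <<'E'
from h import *
for n in ('scene','side'):
    for th in ('tray','coupling','bracket','cap'):
        for d in finder.pinpoint(n,th)[:1]: print(n,th,round(d['confidence'],2),np.round(d['point']),back(d['point'],0,campose(n))[:2].round(3))
a=cv2.imread('pics/side_13.png')[140:260,370:530]; cv2.imwrite('pics/side_13c.png',cv2.resize(a,None,fx=4,fy=4))
E
```

```text
23.7 [ 0.4218 -0.0607  0.147 ] [-0.233  0.972  0.   ] [ 0.4 -0.7 -0.4]
scene 0.92 [174. 220.  22.  24.] [ 0.522 -0.241] [111. 108. 106.]
scene 0.87 [371. 199.  22.  20.] [0.397 0.103] [62. 29. 77.]
scene 0.83 [348. 316.  32.  30.] [0.686 0.095] [145.  68.  27.]
scene 0.72 [186. 202.  20.  18.] [ 0.466 -0.239] [110. 108. 105.]
scene 0.61 [158. 211.  22.  19.] [ 0.5   -0.281] [117. 115. 113.]
scene 0.23 [248. 324.  40.  43.] [ 0.725 -0.044] [160. 125.  37.]
side 0.85 [358. 324.  20.  22.] [0.4   0.106] [71. 39. 88.]
side 0.65 [425. 200.   5.  15.] [ 0.522 -0.233] [116. 116. 120.]
side 0.63 [256. 234.  15.  20.] [0.685 0.098] [146.  74.  37.]
side 0.56 [446. 212.  16.  18.] [ 0.466 -0.234] [134. 133. 138.]
scene tray 0.91 [169. 213.] [ 0.493 -0.264]
scene coupling 0.86 [465. 236.] [0.463 0.276]
scene bracket 0.85 [487. 292.] [0.595 0.3  ]
scene cap 0.94 [247. 332.] [ 0.731 -0.044]
side tray 0.86 [443. 199.] [ 0.502 -0.275]
side coupling 0.77 [250. 359.] [0.475 0.275]
side bracket 0.89 [191. 321.] [0.602 0.302]
side cap 0.65 [295. 196.] [ 0.731 -0.043]
```

View pics/scene_13.png

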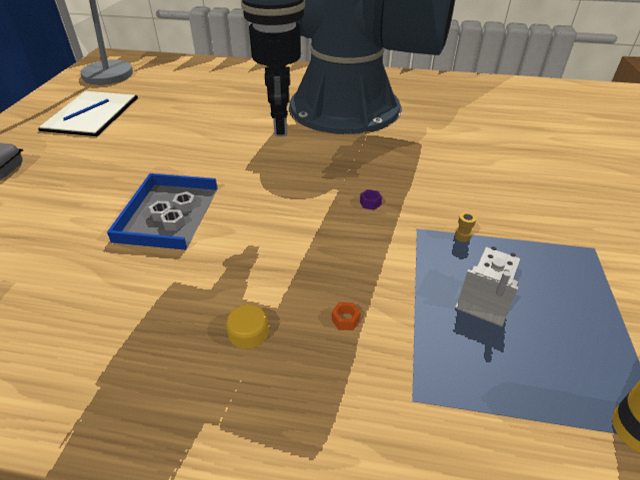

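View pics/side_13c.png

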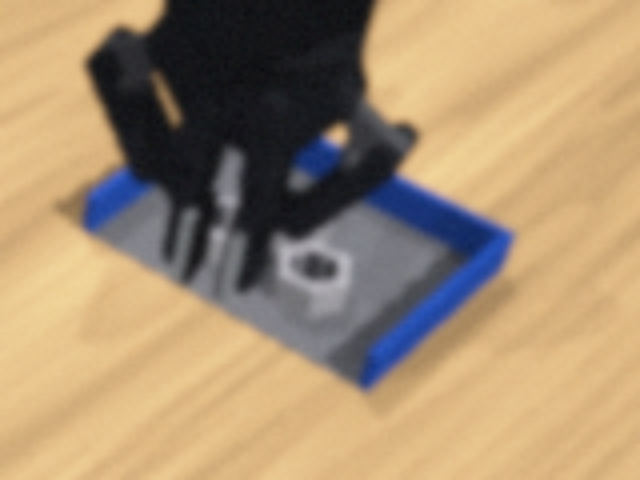

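All three nuts lie flat and wholly inside, in the scene view at (158,211), (174,220) and (186,202). The centres are about 25 mm or more past the limit. The coupling, bracket and cap pixels haven't changed, so I'm handing in.

```bash
python3 -c "
from workcell import manip
print(manip.close_job())"
```

```text
the job is handed in; nothing more can be done
None
```

I swept all three steel nuts along the desk into the blue tray, one at a time, with the fingers 13–19 mm apart. I then raised the gripper clear, to 147 mm, and handed the job in at about 24 s. The hand-in gave no verdict.

**Nuts:** in the last scene picture they lie flat in the tray at about (0.500, -0.281), (0.522, -0.241) and (0.466, -0.239). The limit for their centres is y ≈ -0.216, so each is at least about 23 mm past it. The pushes showed no more than about 2 N at the wrist.

**Other objects:** the coupling, bracket, cap and both look-alikes stand at the same pixels as at the start, and none was touched.

**Checks that disagreed:**
- **Position estimates:** the network's estimates for the coupling and bracket wandered by up to 12 mm between looks, though the pictures show no movement.
- **Side view:** in the last side view the gripper hid part of the tray, so only two of the three nuts were confirmed there, one of them by a sliver. The third rests on the scene camera alone.

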